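# Put the sharpening kit away

### The job

Clear the sharpening bench: lay both rectangular bench stones flat on the bars of the steel draining tray without touching each other, so that they can dry; lay the round axe stone flat in its round tin; and stand the honing guide and the knife clamp, the same way up as they are now, in the wooden jig box, one in each compartment. Set each thing down in its place rather than dropping it in, and do not knock over or push aside the little oil bottle and the paste jar.

Things in the scene. Friction and masses are not known exactly. Their poses are not given: they have to be found in the camera images.
- long_stone: long bench stone: rectangular block 150 x 50 x 25 mm, darker grey below, lighter grey above, about 0.42 kg, lying flat. Origin at the middle of the block; x along its length, y across its 50 mm width, z thickness.
- short_stone: short bench stone: rectangular cream block 100 x 50 x 25 mm, about 0.29 kg, lying flat. Origin at the middle of the block; x along its length, y across its 50 mm width, z thickness.
- axe_stone: round axe-sharpening stone: two-layer disc 66 mm in diameter, 34 mm thick, edges bevelled (the full diameter is the middle 24 mm of its thickness), about 0.25 kg, lying flat. Origin at the middle of the disc; z is its axis.
- guide: honing guide: aluminium clamp standing on a steel roller and two front feet, 34 mm tall, 0.20 kg. Two parallel jaws along x (-36 to +24 mm), flat outer faces at y = +-22 mm, z = 16 to 34 mm: grip across them (44 mm) at the origin, closing along y. A 13 mm brass thumb screw at x = -28 mm sticks out to y = +34 mm. Origin on the underside, below the grip point; z up.
- knife_clamp: knife clamp of the grinder, lying along x, 120 x 44 x 40 mm, 0.24 kg: black round stop collar, 36 mm diameter (x -62 to -30 mm), thin shaft, steel block 44 mm wide in y (x -14 to +14, z 8 to 28 mm), to be gripped across y, then flat jaws with a thumb screw (to x = +58 mm). Rests on collar and lower thumb screw. Origin on the underside, below the block's middle; z up.
- tray: steel draining tray, fixed: shallow pan, inside 152 mm in x by 176 mm in y, rim 16 mm above the bench, outside 166 x 190 mm, with seven bars along x, their tops 8 mm above the bench. Takes both stones side by side, lengths along the tray's y (for example middles at x = -38 and +38 mm, y = 0). Origin on the underside at its centre, z up.
- jig_box: shallow wooden jig box with cork floor, fixed: outside 157 mm in x by 194 mm in y, rim and middle divider 16 mm, cork floor 7 mm above the bench. Two compartments, each 145 mm in x by 88 mm in y, centred at y = -47 and +47 mm; either takes either jig, laid along x. Origin on the underside at its centre, z up.
- tin: round dark steel tin without lid, fixed: inside diameter 90 mm, outside 96 mm, rim 18 mm above the bench, inner floor 4 mm above the bench. Origin on the underside at its centre, z up.
- oil_bottle: bystander: little amber oil bottle 38 mm in diameter, 75 mm tall, standing loose on the bench. Origin under its centre.
- paste_jar: bystander: little white jar 42 mm in diameter, 42 mm tall with aluminium lid, standing loose on the bench. Origin under its centre.

How it is judged (in metres and radians):
At the end, for the whole second after the job is handed in: Bench stones flat (0.08 rad) in the tray on its bars (height within 4 mm), not touching each other; axe stone flat in the tin (within 16 mm of its centre); guide and clamp upright (0.1 rad) on the jig box floor (within 4.5 mm), one in each compartment; all at rest (x of long_stone in the frame of tray between -0.062 and 0.062 m and y of long_stone in the frame of tray between -0.06 and 0.06 m and z of long_stone in the frame of tray between 0.0165 and 0.0245 m and angle between the z axis of each of long_stone, short_stone and the z axis of tray, either way round below 0.08 rad and linear speed of each of long_stone, short_stone, axe_stone, guide, knife_clamp below 0.02 m/s and angular speed of each of long_stone, short_stone, axe_stone, guide, knife_clamp below 0.2 rad/s and x of short_stone in the frame of tray between -0.062 and 0.062 m and y of short_stone in the frame of tray between -0.06 and 0.06 m and z of short_stone in the frame of tray between 0.0165 and 0.0245 m and contact force between long_stone and short_stone below 0.05 N and horizontal distance between axe_stone and tin below 0.016 m and z of axe_stone in the frame of tin below 0.025 m and angle between the z axis of axe_stone and the z axis of tin, either way round below 0.08 rad and x of guide in the frame of jig_box between -0.05 and 0.05 m and y of guide in the frame of jig_box between -0.085 and 0.085 m and z of guide in the frame of jig_box between 0.004 and 0.0115 m and angle between each of guide, knife_clamp's own z axis and vertical below 0.1 rad and x of knife_clamp in the frame of jig_box between -0.05 and 0.05 m and y of knife_clamp in the frame of jig_box between -0.085 and 0.085 m and z of knife_clamp in the frame of jig_box between 0.004 and 0.0115 m and ((y of guide in the frame of jig_box above 0.02 m and y of knife_clamp in the frame of jig_box below -0.02 m) or (y of knife_clamp in the frame of jig_box above 0.02 m and y of guide in the frame of jig_box below -0.02 m))).
It fails at once if the oil bottle or the paste jar is knocked over or pushed more than 30 mm (distance of any of oil_bottle, paste_jar from where it was at the start of the episode above 0.03 m or angle between any of oil_bottle, paste_jar's own z axis and vertical above 0.4 rad).
It fails at once if one of the five things is dropped: it falls free, touching nothing, by more than about 13 mm (0.5 m/s) ((contact force between long_stone and anything else below 0.01 N and linear speed of long_stone above 0.5 m/s) or (contact force between short_stone and anything else below 0.01 N and linear speed of short_stone above 0.5 m/s) or (contact force between axe_stone and anything else below 0.01 N and linear speed of axe_stone above 0.5 m/s) or (contact force between guide and anything else below 0.01 N and linear speed of guide above 0.5 m/s) or (contact force between knife_clamp and anything else below 0.01 N and linear speed of knife_clamp above 0.5 m/s)).
It also fails if it takes over 120 s, if anything falls off the work surface, if the arm or the gripper's body presses on something with over 40 N, if the wrist force passes 120 N, or if a joint passes its speed limit or range.

### The arm

A 6-joint arm with a two-finger parallel gripper is mounted at the origin on the work surface. World frame = base frame: x ahead of the robot, y to its left, z up, the work surface at z = 0. Lengths are in m, angles in degrees, forces in N, time in s.
With the tool pointing down it reaches from about 0.25 to 0.725 m from the base axis. Payload 9.7 kg.
Tool frame: the origin (TCP) lies at the very end of the fingers, on their centre line; the grasp point (between the pads) lies 19 mm behind it; y points along the fingers, z is the direction in which the jaws open and shut, and the axes are right-handed (so a half turn about y gives the same grasp; the last joint's range is limited). The gripper opens to 85 mm and grips with 20 to 120 N. Pads are 22 mm wide; open, the fingers measure 114 mm over their backs; the gripper's body (76 mm by 85 mm) begins 54 mm behind the grasp point. The pads swing forward as they close: fully open they stand 13 mm farther back than shut.
Start: joints at [73.969, 4.979, 10.078, 95.1, 0, 90], TCP at [0.152, 0.529, 0.231] pointing down, gripper open.
Joint ranges: [-179.16, 179.16], [-48.56, 103.87], [-65.8, 70.77], [-126.05, 130.52], [-82.76, 87.17], [-180, 180]. Speed limits (degrees/s): [127.2, 127.2, 147.25, 180, 180, 180].

### API

Orientations are given as [roll, pitch, yaw] about the fixed x, y, z axes, in that order (R = Rz(yaw) Ry(pitch) Rx(roll)).
In Python, from workcell import get_obs, camera, close_job, recognise, cut_out gives the robot as it stands. The module is installed in compiled form; this text tells all that it offers.
- The arm moves only by the tool servo_tool, never from a script. Its arguments are lists of equal length, an entry for each row: "rotation": the turn, a rotation vector about the tool's x, y, z in degrees, a list of three; "xyz": the shift along the tool's x, y, z in cm, a list of three; "fingers": the closure, from -1 (fully open) to 1 (shut). In form: {"rotation": [[wx, wy, wz], ...], "xyz": [[x, y, z], ...], "fingers": [fingers, ...]}. A call has 1 to 10 rows; each row shifts and turns the pose as measured when the row begins, along the tool's axes as they then stand; what a row does not reach is not made up. A row lasts 1/8 s, in which the tool goes at most 62.5 mm and 10.7 degrees, less where a joint would pass 70% of its speed; a pose out of reach is approached as far as the arm can. A call is refused whole if a number of a shift passes 6.25 or a number of a turn 10.7, either way. A call with a gripper value outside its range is refused whole. The fingers move at their own pace and stop on an object; the grip force is fixed at half the most. Time passes only in rows, so rows that do not move let the fingers close. It gives the time, the measured TCP pose, the force and the opening at its end, in the units of the state.
- get_obs(): the state, without advancing time (a new reading comes with each control period).
- camera(name): name is "scene" or "top" or "wrist"; returns a dict with "pixels" (480x640x3 uint8, blue, green, red), "range_z" (480x640 float32, m along the optical axis (not along the pixel's ray), 0 where there is no reading), "camera_matrix" (3x3 intrinsics, pixels), "rvec" (rotation vector, rad) and "tvec" (3), from world to camera coordinates, as OpenCV has them; the wrist camera has in their place "T_tool_cam" (4x4, takes a point from camera to tool coordinates, whose origin is the TCP and whose axes are the tool frame's). Camera axes: x right, y down, z forward; pixel columns grow to the right and rows downward; lengths in m; the calibration is good to about 2 mm. The wrist camera is an equidistant fisheye: a pixel r from the principal point sees the ray r / f radians off the axis. A picture is of the moment at which its call begins: read the wrist's pose just before it.
- close_job(): hands the job in, once; it reports no verdict.
Trained networks look in the newest picture that a camera, given by its name, has taken for a name from the list of things; names that differ only in an ending like _2 or _b are one class to them, and where a whole thing is asked for, a point or a joint stands for the part that bears it (a point fixed in the world has none). Each returns a list of dicts, best first, with "p" (0 to 1); they miss things now and then, are a little off and sometimes report something else, mostly with a low value. They report only what shows in the picture. A call takes as long as a camera call.
- recognise(thing, camera): "box" ([left, top, right, bottom] as shares, 0 to 1, of the picture: columns of its width, rows of its height, round what is visible of it).
- cut_out(thing, camera): "region" (480x640 bool, what is visible of it) and "box" ([left, top, right, bottom] as shares, 0 to 1, of the picture: columns of its width, rows of its height, round what is visible of it).
The state is a dict: "t": time; "joints": joint angles; "joint_velocities": joint speeds; "joint_efforts": joint torques, N m; "eef_pos": TCP position; "tcp_rot": TCP orientation; "ft_force": force on the tool from outside, world axes, zero at the start; "torque": the same for the moment, N m; "finger_gap": finger opening in m.
Only numpy, scipy, OpenCV 4.12 (cv2) and the standard library are available. Lean on these libraries where they do the work, as an engineer would, in place of code of your own. Each camera call takes 0.05 s, during which the arm holds its last target. There are 200 camera calls.

## Working session

There is one attempt and no reset: what is moved stays moved. The work goes in short steps, Python scripts to look and compute and a tool call to move; the robot and the scene stay as the last step left them, time stands still between calls to the robot, and variables do not carry over. Pictures are saved under pics/ and viewed, about 12 in all and at most 16, crops included, and the job is handed in when it is done.

Besides the shell and the picture viewer there is one more tool, called after "Call:" by a JSON object that holds its "name" and its "arguments", one argument or row to a line. servo_tool: Moves the arm, as the interface text tells. Its arguments: {"type":"object","properties":{"rotation":{"type":"array","items":{"type":"array","items":{"type":"number"}}},"xyz":{"type":"array","items":{"type":"array","items":{"type":"number"}}},"fingers":{"type":"array","items":{"type":"number"}}},"required":["rotation","xyz","fingers"]}

```bash
mkdir -p pics; cat > h.py <<'E'
import numpy as np, cv2, json
from workcell import get_obs, camera, close_job, recognise, cut_out
def cloud(c):
    K=c["camera_matrix"];R=cv2.Rodrigues(np.array(c["rvec"],float))[0];t=np.array(c["tvec"],float).ravel()
    v,u=np.mgrid[0:480,0:640];z=c["range_z"]
    P=np.stack([(u-K[0,2])/K[0,0]*z,(v-K[1,2])/K[1,1]*z,z],-1)
    return (P-t)@R   # R^T (P-t)
E
python3 - <<'E'
from h import *
print(get_obs())
c=camera("top");cv2.imwrite("pics/top.png",c["pixels"]);W=cloud(c);np.save("W.npy",W)
print(c["camera_matrix"],(-cv2.Rodrigues(np.array(c["rvec"],float))[0].T@np.ravel(c["tvec"])))
for n in "long_stone short_stone axe_stone guide knife_clamp tray jig_box tin oil_bottle paste_jar".split():
    r=cut_out(n,"top")
    for d in r[:2]:
        m=d["region"]&(c["range_z"]>0);p=W[m]
        if len(p)<10: print(n,"few");continue
        zt=np.percentile(p[:,2],[5,50,95])
        rc=cv2.minAreaRect(p[:,:2].astype(np.float32)*1000)
        rows,cols=np.nonzero(m)
        print(n,round(d["p"],2),len(p),"z",zt.round(3),"rect",np.round(rc[0],0),np.round(rc[1],0),round(rc[2],1),"px",int(cols.mean()),int(rows.mean()))
E
```

```text
{'t': 0.0, 'joints': array([7.39682639e+01, 5.01074626e+00, 1.00338927e+01, 9.51003598e+01,
       5.65247741e-04, 9.00002936e+01]), 'joint_velocities': array([ 0.04194586,  0.01674833,  0.05264314,  0.0940462 , -0.06063999,
       -0.03875246]), 'joint_efforts': array([-7.84336316e-04, -5.20379233e+01,  4.64814019e+01,  1.56145217e-02,
       -4.10439554e-05,  1.09933033e-06]), 'eef_pos': array([0.15182459, 0.5283807 , 0.23058145]), 'tcp_rot': array([-9.00772133e+01,  5.64851629e-04, -1.60320304e+01]), 'ft_force': array([-0.1336625 , -0.92637833, -0.31928984]), 'torque': array([ 0.03637042, -0.00293076,  0.02740411]), 'finger_gap': 0.08503062332687186}
[[605.13595917   0.         317.04330046]
 [  0.         605.13595917 245.88831263]
 [  0.           0.           1.        ]] [ 0.36735542 -0.00555078  1.13709499]
long_stone 0.81 2536 z [0.013 0.025 0.028] rect [ 363. -339.] [ 52. 150.] 87.6 px 511 319
long_stone 0.56 438 z [0.01  0.041 0.045] rect [ 606. -163.] [38. 39.] 78.8 px 413 188
short_stone 0.94 1474 z [0.021 0.025 0.028] rect [432. 148.] [99. 50.] 0.6 px 246 281
axe_stone 0.8 1100 z [0.018 0.033 0.037] rect [364. 321.] [64. 65.] 85.4 px 151 318
guide 0.81 830 z [-0.001  0.032  0.037] rect [443.   5.] [59. 64.] 74.7 px 325 277
knife_clamp 0.63 1306 z [0.022 0.028 0.038] rect [ 439. -165.] [118.  50.] 16.4 px 414 276
tray 0.93 8915 z [-0.001  0.005  0.017] rect [ 547. -339.] [192. 167.] 86.3 px 508 220
tray 0.72 2551 z [0.013 0.025 0.028] rect [ 363. -344.] [ 61. 150.] 87.6 px 512 319
jig_box 0.58 8734 z [0.003 0.007 0.017] rect [549. 343.] [205. 166.] 85.5 px 147 221
tin 0.93 1925 z [0.001 0.005 0.017] rect [641.   8.] [92. 94.] 67.3 px 322 171
oil_bottle 0.93 409 z [0.016 0.05  0.075] rect [631. 161.] [35. 40.] 30.0 px 240 173
paste_jar 0.73 438 z [0.011 0.041 0.045] rect [ 606. -163.] [40. 37.] 3.1 px 414 188
```

View pics/top.png

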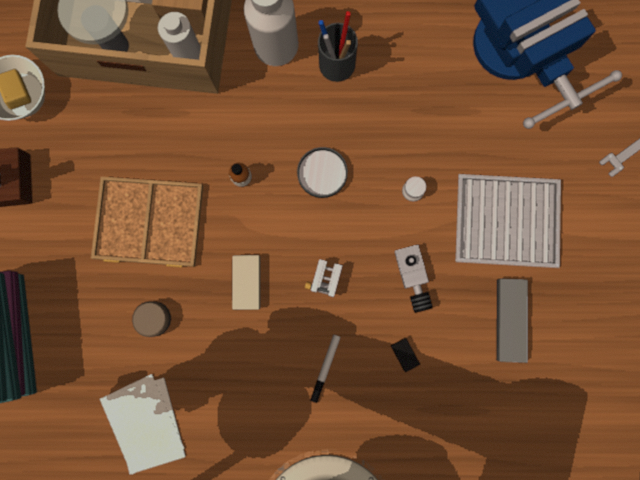

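The top view (up = +x, left = +y) shows:
- the jig box at (147,221), with its divider along world x
- the tray at (508,220) and the tin at (322,172)
- the axe stone at (151,318), cream stone at (246,281) and long stone at (512,319)
- the guide at (325,277) with its brass screw at (308,287), so its x axis points up and slightly right
- the clamp at (414,276) with its collar at the bottom

The sizes and heights agree with the list. I'll refine the poses now and start moving towards the axe stone.

```bash
cat >> h.py <<'E'
def wcloud(c,o):
    from scipy.spatial.transform import Rotation as Ro
    K=c["camera_matrix"];v,u=np.mgrid[0:480,0:640]
    dx=(u-K[0,2])/K[0,0];dy=(v-K[1,2])/K[1,1];th=np.hypot(dx,dy);s=np.where(th>0,np.tan(np.minimum(th,1.4))/np.maximum(th,1e-9),1)
    z=c["range_z"];P=np.stack([dx*s*z,dy*s*z,z],-1);T=np.array(c["T_tool_cam"])
    P=P@T[:3,:3].T+T[:3,3]
    R=Ro.from_euler("xyz",o["tcp_rot"],degrees=True).as_matrix()
    return P@R.T+np.array(o["eef_pos"])
def meas(W,m,z0,z1=1):
    p=W[m&(W[...,2]>z0)&(W[...,2]<z1)]
    c,s,a=cv2.minAreaRect(p[:,:2].astype(np.float32)*1000)
    if s[0]<s[1]: s=s[::-1];a+=90
    a=(a+90)%180-90
    return len(p),"centre",np.round(c,1),"size",np.round(s,1),"long-axis yaw",round(a,1),"ztop",np.median(p[:,2]).round(4)
def goto(x,y,z,yaw,o=None):
    "tool-frame shift (cm) and turn about tool y (deg), tool kept pointing down"
    o=o or get_obs();from scipy.spatial.transform import Rotation as Ro
    R=Ro.from_euler("xyz",o["tcp_rot"],degrees=True)
    d=R.inv().apply(np.array([x,y,z])-o["eef_pos"])*100
    w=(R.inv()*Ro.from_euler("xyz",[-90,0,yaw],degrees=True)).as_rotvec(degrees=True)
    print("pose",np.round(o["eef_pos"],4),np.round(o["tcp_rot"],1),"-> shift cm",d.round(2),"turn",w.round(1))
E
python3 - <<'E'
from h import *
c=camera("top");W=cloud(c);W[c["range_z"]<=0]=-1
for n,z in [("long_stone",.02),("short_stone",.02),("axe_stone",.028),("guide",.026),("knife_clamp",.02),("tray",.012),("jig_box",.012),("tin",.012),("oil_bottle",.06),("paste_jar",.036)]:
    d=cut_out(n,"top")[0];print(n,*meas(W,d["region"],z))
E
```

```text
long_stone 2333 centre [ 363.3 -339.5] size [150.1  51.8] long-axis yaw -2.2 ztop 0.025
short_stone 1413 centre [431.9 147.9] size [98.4 48.9] long-axis yaw 0.8 ztop 0.0247
axe_stone 990 centre [363.6 321.5] size [64.  63.6] long-axis yaw -90.0 ztop 0.0333
guide 562 centre [440.5   5. ] size [59.1 55.5] long-axis yaw -15.1 ztop 0.0333
knife_clamp 1321 centre [ 438.2 -162.8] size [120.   45.1] long-axis yaw 13.9 ztop 0.0279
tray 1541 centre [ 547.9 -339.7] size [192.3 166.9] long-axis yaw 86.7 ztop 0.0157
jig_box 1520 centre [546.6 338.8] size [195.9 159.7] long-axis yaw 85.7 ztop 0.0155
tin 288 centre [640.9   7.2] size [94.7 93.1] long-axis yaw 1.8 ztop 0.0173
oil_bottle 102 centre [633.4 161.3] size [18.1 18.1] long-axis yaw 15.6 ztop 0.0744
paste_jar 335 centre [ 606.8 -164.5] size [37.4 36.9] long-axis yaw -11.9 ztop 0.0415
```

Call:
{"name": "servo_tool", "arguments": {
  "rotation": [
    [0,0,0],
    [0,0,0],
    [0,0,0],
    [0,0,0],
    [0,0,0],
    [0,0,0],
    [0,0,0]
  ],
  "xyz": [
    [4.4,0,-2.3],
    [4.4,1,-2.3],
    [4.4,1,-2.3],
    [4.4,2,-2.3],
    [4.4,2,-2.3],
    [4.1,2,-2.3],
    [0,0,0]
  ],
  "fingers": [-1,-1,-1,-1,-1,-1,-1]
}}

```text
t: 1.98
eef_pos: [0.3705, 0.3187, 0.1486]
tcp_rot: [-89.9, -0.0, -15.9]
ft_force: [0.0, 0.7, 0.6]
finger_gap: 0.0858
```

Call:
{"name": "servo_tool", "arguments": {
  "rotation": [
    [0,0,0],
    [0,0,0],
    [0,0,0],
    [0,0,0],
    [0,0,0],
    [0,0,0],
    [0,0,0],
    [0,0,0]
  ],
  "xyz": [
    [-0.7,4,0.1],
    [0,4,0],
    [0,3.5,0],
    [0,2.3,0],
    [0,0,0],
    [0,0,0],
    [0,0,0],
    [0,0,0]
  ],
  "fingers": [-1,-1,-1,-1,-1,1,1,1]
}}

```text
t: 2.98
eef_pos: [0.3645, 0.3272, 0.0135]
tcp_rot: [-89.4, -0.3, -15.8]
ft_force: [-0.9, 0.4, -2.9]
finger_gap: 0.0633
```

Call:
{"name": "servo_tool", "arguments": {
  "rotation": [
    [0,0,0],
    [0,0,0]
  ],
  "xyz": [
    [0,0,0],
    [0,0,0]
  ],
  "fingers": [1,1]
}}

```text
t: 3.22
eef_pos: [0.3646, 0.3273, 0.0138]
tcp_rot: [-89.4, -0.3, -15.8]
ft_force: [-0.1, -0.2, -2.2]
finger_gap: 0.0634
```

```bash
python3 - <<'E'
from h import *
o=get_obs();c=camera("wrist");cv2.imwrite("pics/w1.png",c["pixels"]);print(o["eef_pos"],o["finger_gap"],o["tcp_rot"],o["ft_force"])
E
```

```text
[0.36456094 0.32729733 0.01384456] 0.06344398275461205 [-89.37869764  -0.26221036 -15.79290898] [-0.13890641 -0.24513517 -2.20657129]
```

View pics/w1.png

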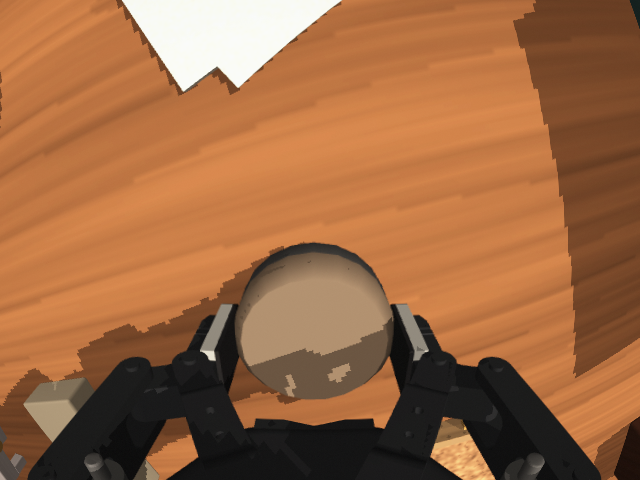

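The axe stone at (313,320) sits between the pads at (222,330) and (408,330). The 63 mm gap suggests they may only be holding the bevel, so I'll check the pad height from depth.

```bash
python3 - <<'E'
from h import *
o=get_obs();c=camera("wrist");W=wcloud(c,o)
for v in (290,310,320,330,340,350,360,370,380):
    print(v,[tuple((W[v,u]*1000).round(0).astype(int)) for u in (205,218,226,232,240,250,313,385,400,408)])
p=W[(W[...,2]>.03)&(W[...,2]<.045)]
d=cut_out("axe_stone","wrist")[0]; print(*meas(W,d["region"],.028,.045)); print(np.percentile(W[d["region"]][:,2],[1,50,90,99]))
E
```

```text
290 [(np.int64(346), np.int64(278), np.int64(-1)), (np.int64(347), np.int64(285), np.int64(0)), (np.int64(349), np.int64(288), np.int64(-2)), (np.int64(285), np.int64(348), np.int64(155)), (np.int64(350), np.int64(295), np.int64(-1)), (np.int64(338), np.int64(309), np.int64(30)), (np.int64(342), np.int64(333), np.int64(35)), (np.int64(369), np.int64(361), np.int64(-1)), (np.int64(371), np.int64(368), np.int64(-1)), (np.int64(373), np.int64(372), np.int64(-1))]
310 [(np.int64(356), np.int64(274), np.int64(0)), (np.int64(358), np.int64(280), np.int64(-1)), (np.int64(345), np.int64(296), np.int64(28)), (np.int64(346), np.int64(298), np.int64(27)), (np.int64(345), np.int64(303), np.int64(31)), (np.int64(344), np.int64(308), np.int64(35)), (np.int64(350), np.int64(331), np.int64(36)), (np.int64(359), np.int64(356), np.int64(33)), (np.int64(363), np.int64(363), np.int64(29)), (np.int64(365), np.int64(366), np.int64(28))]
320 [(np.int64(346), np.int64(286), np.int64(30)), (np.int64(345), np.int64(294), np.int64(36)), (np.int64(345), np.int64(297), np.int64(35)), (np.int64(348), np.int64(298
[... 2499 characters left out ...]
nt64(352), np.int64(-1)), (np.int64(377), np.int64(356), np.int64(48)), (np.int64(370), np.int64(358), np.int64(57))]
380 [(np.int64(344), np.int64(299), np.int64(73)), (np.int64(357), np.int64(294), np.int64(56)), (np.int64(361), np.int64(295), np.int64(53)), (np.int64(401), np.int64(270), np.int64(-1)), (np.int64(402), np.int64(275), np.int64(-1)), (np.int64(403), np.int64(280), np.int64(-1)), (np.int64(383), np.int64(321), np.int64(35)), (np.int64(423), np.int64(351), np.int64(0)), (np.int64(380), np.int64(355), np.int64(51)), (np.int64(376), np.int64(358), np.int64(57))]
17134 centre [364. 327.] size [63.8 62.4] long-axis yaw 74.9 ztop 0.0347
[0.00700842 0.03455522 0.03542761 0.03615233]
```

The pad tips are about 13 mm above the TCP, so they hold only the bevel. I'll reopen, go 9 mm lower and regrip.

Call:
{"name": "servo_tool", "arguments": {
  "rotation": [
    [0,0,0],
    [0,0,0],
    [0.6,0,0],
    [0,0,0],
    [0,0,0],
    [0,0,0],
    [0,0,0],
    [0,0,0]
  ],
  "xyz": [
    [0,0,0],
    [0,0,0],
    [0,0.6,0],
    [0,0.5,0],
    [0,0,0],
    [0,0,0],
    [0,0,0],
    [0,0,0]
  ],
  "fingers": [-0.9,-0.9,-0.9,-0.9,-0.9,1,1,1]
}}

```text
t: 4.38
eef_pos: [0.3651, 0.3277, 0.0031]
tcp_rot: [-88.7, -0.3, -15.8]
ft_force: [-0.9, -0.7, -1.1]
finger_gap: 0.0645
```

Call:
{"name": "servo_tool", "arguments": {
  "rotation": [
    [0,0,0],
    [-1.3,0,0],
    [0,0,0],
    [0,0,0],
    [0,0,0],
    [0,0,0],
    [0,0,0],
    [0,0,0],
    [0,0,0],
    [0,0,0]
  ],
  "xyz": [
    [0,-1.5,0],
    [0,-4,0],
    [4.4,-2,-2.9],
    [4.4,0,-2.9],
    [4.4,0,-2.9],
    [4.4,0,-2.9],
    [4.4,0,-2.9],
    [4.4,0,-2.9],
    [4.4,0,-2.9],
    [2.4,0,-1.4]
  ],
  "fingers": [1,1,1,1,1,1,1,1,1,1]
}}

```text
t: 5.62
eef_pos: [0.6328, 0.0201, 0.0889]
tcp_rot: [-89.9, -0.5, -15.5]
ft_force: [-0.3, 0.1, -3.1]
finger_gap: 0.0642
```

```bash
python3 - <<'E'
from h import *
o=get_obs();c=camera("wrist");W=wcloud(c,o);cv2.imwrite("pics/w2.png",c["pixels"])
for n,a,b in (("axe_stone",o["eef_pos"][2]+.02,.15),("tin",.012,.024)):
    for d in cut_out(n,"wrist")[:1]: print(n,d["p"],*meas(W,d["region"],a,b))
goto(.641,.0075,.06,-16)
E
```

```text
axe_stone 0.9 19210 centre [631.9  20.9] size [65.  62.6] long-axis yaw 65.9 ztop 0.1187
tin 0.97 1517 centre [623.5   9. ] size [95.7 59.3] long-axis yaw 87.8 ztop 0.0168
pose [0.6319 0.0213 0.0885] [-89.9  -0.4 -15.5] -> shift cm [ 1.22  2.86 -1.09] turn [-0.1  0.5  0.4]
```

View pics/w2.png

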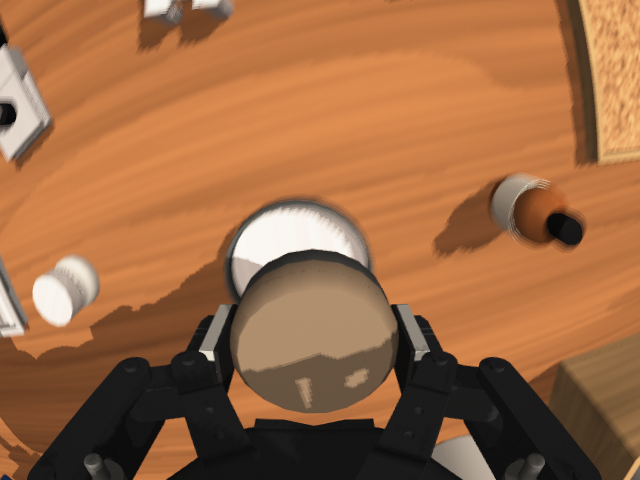

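The stone is held level at (313,330), ahead of the tin at (298,255). The bottle and jar are well clear. I'll move over the tin and lower to just above its floor.

Call:
{"name": "servo_tool", "arguments": {
  "rotation": [
    [0,0.5,0.4],
    [0,0,0],
    [0,0,0],
    [0,0,0],
    [0,0,0]
  ],
  "xyz": [
    [1.25,0,-1.05],
    [0,3,0],
    [0,2.5,0],
    [0,1.5,0],
    [0,0,0]
  ],
  "fingers": [1,1,1,1,1]
}}

```text
t: 6.4
eef_pos: [0.6416, 0.0089, 0.019]
tcp_rot: [-89.9, -0.1, -15.8]
ft_force: [0.4, -0.7, -4.3]
finger_gap: 0.0644
```

Call:
{"name": "servo_tool", "arguments": {
  "rotation": [
    [0,0,0],
    [0,0,0],
    [0,0,0],
    [0,0,0]
  ],
  "xyz": [
    [0,0.7,0],
    [0,0.4,0],
    [0,0.1,0],
    [0,0,0]
  ],
  "fingers": [1,1,1,1]
}}

```text
t: 6.9
eef_pos: [0.643, 0.0092, 0.009]
tcp_rot: [-89.8, -0.3, -15.8]
ft_force: [-0.6, -0.6, -3.2]
finger_gap: 0.0644
```

Call:
{"name": "servo_tool", "arguments": {
  "rotation": [
    [0,0,0],
    [0,0,0],
    [0,0,0],
    [0,0,0],
    [0,0,0],
    [0,0,0],
    [0,0,0],
    [0,0,0],
    [0,0,0]
  ],
  "xyz": [
    [0,0.2,0],
    [0,0.1,0],
    [0,0,0],
    [0,0,0],
    [0,0,0],
    [0,0,0],
    [0,-3,0],
    [0,-5,0],
    [0,-4,0]
  ],
  "fingers": [1,1,1,-0.9,-0.9,-0.9,-1,-1,-1]
}}

```text
t: 8.02
eef_pos: [0.6411, 0.0089, 0.1271]
tcp_rot: [-89.9, -0.1, -15.8]
ft_force: [0.9, -1.1, 0.3]
finger_gap: 0.0852
```

```bash
python3 - <<'E'
from h import *
c=camera("top");W=cloud(c);
for n,a in (("axe_stone",.03),("tin",.012)):
    d=cut_out(n,"top")[:1]
    for d in d: print(n,d["p"],*meas(W,d["region"],a,.06))
# guide: top faces refined
goto(.4405,.005,.14,-15)
d=cut_out("guide","top")[0]["region"];p=W[d&(W[...,2]>.027)]*1000
for q in p[::6]: print(*q.round(0).astype(int),end=" | ")
E
```

```text
axe_stone 0.72 332 centre [ 605.6 -163.6] size [36.8 35.3] long-axis yaw 27.2 ztop 0.0415
pose [0.6423 0.009  0.1279] [-89.8  -0.3 -15.8] -> shift cm [-19.3   -1.32  -5.88] turn [-0.2 -0.8  0.3]Traceback (most recent call last):
  File "<stdin>", line 8, in <module>
IndexError: list index out of range
```

Call:
{"name": "servo_tool", "arguments": {
  "rotation": [
    [0,0,0],
    [0,0,0],
    [0,0,0],
    [0,0,0],
    [0,0,0]
  ],
  "xyz": [
    [-5,-1,-1.5],
    [-5,-1,-1.5],
    [-5,0,-1.5],
    [-4.3,0,-1.4],
    [0,0,0]
  ],
  "fingers": [-1,-1,-1,-1,-1]
}}

```text
t: 8.85
eef_pos: [0.4308, 0.0048, 0.1356]
tcp_rot: [-90.1, 0.7, -15.8]
ft_force: [1.8, 0.1, -0.2]
finger_gap: 0.0857
```

```bash
python3 - <<'E'
from h import *
o=get_obs();c=camera("wrist");W=wcloud(c,o)
d=cut_out("guide","wrist")[0]["region"];print(*meas(W,d,.028,.05))
p=W[d&(W[...,2]>.026)&(W[...,2]<.05)]*1000
im=np.zeros((480,480,3),np.uint8)
# local map of guide points, 4px/mm, centre (440,5); world x up, y left
for q in p:
    r=int(240-(q[0]-440)*4);k=int(240-(q[1]-5)*4)
    if 0<=r<480 and 0<=k<480: im[r,k]=(0,int(np.clip((q[2]-25)*20,40,255)),255)
im[::40,::4]=90;im[::4,::40]=90
big=np.hstack([cv2.resize(c["pixels"][100:400,170:470],(480,480)),im]);cv2.imwrite("pics/w3.png",cv2.resize(big,(800,400)))
print(o["eef_pos"],o["tcp_rot"])
c=camera("top");W=cloud(c)
for n,a in (("axe_stone",.03),("tin",.012)):
    for d in cut_out(n,"top")[:1]: print(n,d["p"],*meas(W,d["region"],a,.06))
E
```

```text
3372 centre [440.8   5.7] size [59.9 55.2] long-axis yaw -15.4 ztop 0.0328
[0.43079198 0.00480573 0.1355758 ] [-90.08655682   0.71231895 -15.81176747]
axe_stone 0.93 936 centre [643.   7.] size [65.  61.6] long-axis yaw 0.0 ztop 0.0374
tin 0.95 247 centre [647.4   7.1] size [93.2 83.7] long-axis yaw 88.5 ztop 0.0177
```

View pics/w3.png

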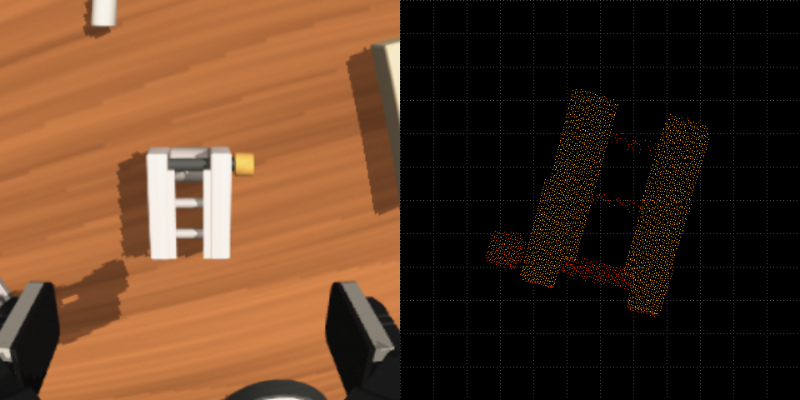

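Top check: the axe stone lies flat in the tin, 2 mm off centre with its top at 37.4 mm. The wrist map shows the guide's jaws at yaw -15, which puts its origin at (0.445, -0.0015). Now the grasp.

Call:
{"name": "servo_tool", "arguments": {
  "rotation": [
    [0,-0.8,-0.7],
    [0,0,0],
    [0,0,0],
    [0,0,0],
    [0,0,0],
    [0,0,0],
    [0,0,0],
    [0,0,0],
    [0,0,0]
  ],
  "xyz": [
    [1.5,3,-0.2],
    [0,4,0],
    [0,3.5,0],
    [0,2.2,0],
    [0,0,0],
    [0,0,0],
    [0,0,0],
    [0,0,0],
    [0,0,0]
  ],
  "fingers": [-1,-1,-1,-1,-0.7,1,1,1,1]
}}

```text
t: 10.22
eef_pos: [0.4534, -0.0013, 0.0059]
tcp_rot: [-90.1, -0.1, -15.0]
ft_force: [0.3, 0.6, -1.9]
finger_gap: 0.0428
```

Call:
{"name": "servo_tool", "arguments": {
  "rotation": [
    [0,0,0],
    [0,0,0],
    [0,0,0],
    [0,0,0],
    [0,0,0],
    [0,0,0],
    [0,0,0],
    [0,0,0],
    [0,-10.5,0],
    [0,0,0]
  ],
  "xyz": [
    [0,-2,0],
    [0,-4,0],
    [0,-1,5],
    [0,0,5.7],
    [0,0,5.7],
    [0,0,5.7],
    [0,0,5.7],
    [0,0,5.7],
    [0,0,5.7],
    [0,0,0]
  ],
  "fingers": [1,1,1,1,1,1,1,1,1,1]
}}

```text
t: 11.48
eef_pos: [0.5586, 0.3894, 0.0781]
tcp_rot: [-90.0, -0.2, -4.4]
ft_force: [-1.1, -0.3, -2.2]
finger_gap: 0.0433
```

```bash
python3 - <<'E'
from h import *
o=get_obs();c=camera("wrist");cv2.imwrite("pics/w4.png",c["pixels"]);W=wcloud(c,o)
for d in cut_out("guide","wrist")[:1]: print(*meas(W,d["region"],o["eef_pos"][2]+.018,.2))
for d in cut_out("jig_box","wrist")[:1]: print(*meas(W,d["region"],.012,.022))
goto(.5585,.3854,.04,-4.3)
E
```

```text
14843 centre [545.8 395.6] size [60.9 56. ] long-axis yaw -3.1 ztop 0.106
9880 centre [547.1 339.4] size [195.5 160.3] long-axis yaw 85.5 ztop 0.015
pose [0.5586 0.3856 0.08  ] [-90.   -0.3  -4.7] -> shift cm [-0.03  4.   -0.01] turn [ 0.  -0.4  0.3]
```

View pics/w4.png

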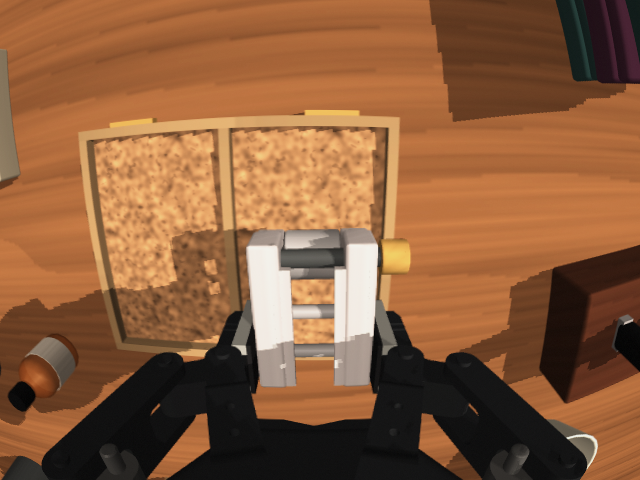

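The guide is level in the grip at (313,310), over the +y compartment of the box. Lowering it now.

Call:
{"name": "servo_tool", "arguments": {
  "rotation": [
    [0,-0.4,0.3],
    [0,0,0],
    [0,0,0],
    [0,0,0],
    [0,0,0],
    [0,0,0]
  ],
  "xyz": [
    [0,2.5,0],
    [0,2.3,0],
    [0,1,0],
    [0,0.4,0],
    [0,0.2,0],
    [0,0,0]
  ],
  "fingers": [1,1,1,1,1,1]
}}

```text
t: 12.38
eef_pos: [0.5605, 0.3808, 0.0201]
tcp_rot: [-89.8, -0.3, -4.9]
ft_force: [0.1, -0.6, -1.5]
finger_gap: 0.043
```

Call:
{"name": "servo_tool", "arguments": {
  "rotation": [
    [0,0,0],
    [0,0,0],
    [0,0,0],
    [0,0,0],
    [0,0,0]
  ],
  "xyz": [
    [0,0.5,0],
    [0,0.2,0],
    [0,0.1,0],
    [0,0,0],
    [0,0,0]
  ],
  "fingers": [1,1,1,1,1]
}}

```text
t: 13.0
eef_pos: [0.5609, 0.3813, 0.0125]
tcp_rot: [-89.8, -0.3, -4.8]
ft_force: [-0.6, -0.9, -1.9]
finger_gap: 0.0431
```

Call:
{"name": "servo_tool", "arguments": {
  "rotation": [
    [0,0,0],
    [0,0,0],
    [0,0,0],
    [0,0,0],
    [0,0,0],
    [0,0,0],
    [0,0,0],
    [0,0,0]
  ],
  "xyz": [
    [0,0.15,0],
    [0,0,0],
    [0,0,0],
    [0,0,0],
    [0,0,0],
    [0,-3,0],
    [0,-5,0],
    [0,-3,0]
  ],
  "fingers": [1,1,-0.3,-0.3,-0.3,-0.4,-0.6,-1]
}}

```text
t: 14.0
eef_pos: [0.5592, 0.3802, 0.1215]
tcp_rot: [-89.9, -0.2, -4.8]
ft_force: [-0.1, 1.2, -0.6]
finger_gap: 0.0843
```

```bash
python3 - <<'E'
from h import *
o=get_obs();c=camera("wrist");W=wcloud(c,o)
for d in cut_out("guide","wrist")[:1]: print(*meas(W,d["region"],.03,.06))
goto(.4402,-.1623,.14,13.9)
E
```

```text
4996 centre [549.3 387.5] size [60.4 55.7] long-axis yaw -3.7 ztop 0.0396
pose [0.5602 0.3809 0.1233] [-89.8  -0.3  -4.8] -> shift cm [ -7.37  -1.91 -55.13] turn [ -0.1 -18.7   0.4]
```

Call:
{"name": "servo_tool", "arguments": {
  "rotation": [
    [0,0,0],
    [0,0,0],
    [0,0,0],
    [0,0,0],
    [0,0,0],
    [0,0,0],
    [0,0,0],
    [0,0,0],
    [0,-10,0],
    [0,-8.7,0]
  ],
  "xyz": [
    [-0.7,-1,-5.5],
    [-0.7,0,-5.5],
    [-0.7,0,-5.5],
    [-0.7,0,-5.5],
    [-0.7,0,-5.5],
    [-0.7,0,-5.5],
    [-0.7,0,-5.5],
    [-0.7,0,-5.5],
    [-0.7,0,-5.5],
    [-1.7,0,-5.3]
  ],
  "fingers": [-1,-1,-1,-1,-1,-1,-1,-1,-1,-1]
}}

```text
t: 15.35
eef_pos: [0.4392, -0.1696, 0.1222]
tcp_rot: [-89.9, -0.1, 13.9]
ft_force: [0.6, 0.3, 0.2]
finger_gap: 0.0859
```

Call:
{"name": "servo_tool", "arguments": {
  "rotation": [
    [0,0,0]
  ],
  "xyz": [
    [0,0,0]
  ],
  "fingers": [-1]
}}

```text
t: 15.48
eef_pos: [0.4379, -0.1724, 0.1213]
tcp_rot: [-89.9, -0.0, 13.8]
ft_force: [0.1, 0.3, -0.2]
finger_gap: 0.0851
```

```bash
cat > map.py <<'E'
import sys
from h import *
n,x0,y0,z0,out=sys.argv[1],*map(float,sys.argv[2:5]),sys.argv[5]
o=get_obs();c=camera("wrist");W=wcloud(c,o)
d=cut_out(n,"wrist")[0]["region"];print(*meas(W,d,z0,.06))
p=W[d&(W[...,2]>z0)&(W[...,2]<.06)]*1000
im=np.zeros((400,400,3),np.uint8)  # 2.5 px/mm, world x up, y left
for q in p:
    r=int(200-(q[0]-x0)*2.5);k=int(200-(q[1]-y0)*2.5)
    if 0<=r<400 and 0<=k<400: im[r,k]=(255-int(np.clip((q[2]-20)*12,0,255)),int(np.clip((q[2]-20)*12,0,255)),255)
im[::25,::4]=90;im[::4,::25]=90
cv2.imwrite(out,np.hstack([cv2.resize(c["pixels"][80:400,160:480],(400,400)),im]))
print(o["eef_pos"],o["tcp_rot"])
E
python3 map.py knife_clamp 440 -163 .018 pics/w5.png
```

```text
8925 centre [ 438.7 -163.3] size [120.9  44.4] long-axis yaw 15.4 ztop 0.0269
[ 0.43790823 -0.17243576  0.12131762] [-8.99421233e+01 -9.99376165e-03  1.37528657e+01]
```

View pics/w5.png

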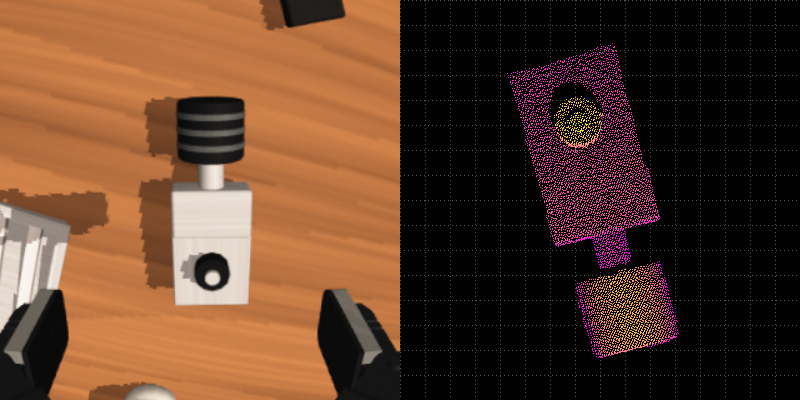

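The map shows the clamp plate and collar at yaw 15.5, origin at (0.4405, -0.1625). I'll align and go part of the way down first.

Call:
{"name": "servo_tool", "arguments": {
  "rotation": [
    [0,-1.6,0],
    [0,0,0],
    [0,0,0],
    [0,0,0],
    [0,0,0]
  ],
  "xyz": [
    [0.5,3,0.9],
    [0,3,0],
    [0,1,0],
    [0,0,0],
    [0,0,0]
  ],
  "fingers": [-1,-1,-1,-1,-1]
}}

```text
t: 16.2
eef_pos: [0.4435, -0.155, 0.0506]
tcp_rot: [-89.9, -0.1, 15.4]
ft_force: [0.4, -0.4, 0.1]
finger_gap: 0.0856
```

```bash
python3 -c "
from h import *
goto(.4405,-.1625,.005,15.4)"
```

```text
pose [ 0.4435 -0.155   0.0506] [-89.9  -0.1  15.4] -> shift cm [-0.5   4.55 -0.66] turn [-0.1  0.   0.1]
```

Call:
{"name": "servo_tool", "arguments": {
  "rotation": [
    [0,0,0],
    [0,0,0],
    [0,0,0],
    [0,0,0],
    [0,0,0]
  ],
  "xyz": [
    [-0.35,0.5,-0.4],
    [0,1.3,0],
    [0,1.3,0],
    [0,0.8,0],
    [0,0,0]
  ],
  "fingers": [-1,-1,-1,-1,-1]
}}

```text
t: 16.82
eef_pos: [0.4416, -0.1604, 0.0098]
tcp_rot: [-90.0, -0.2, 15.4]
ft_force: [1.0, -0.6, 0.0]
finger_gap: 0.0852
```

Call:
{"name": "servo_tool", "arguments": {
  "rotation": [
    [0,0,0],
    [0,0,0],
    [0,0,0],
    [0,0,0],
    [0,0,0]
  ],
  "xyz": [
    [0,0.3,-0.1],
    [0,0.1,0],
    [0,0,0],
    [0,0,0],
    [0,0,0]
  ],
  "fingers": [-1,-1,1,1,1]
}}

```text
t: 17.45
eef_pos: [0.4426, -0.1617, 0.0067]
tcp_rot: [-90.0, -0.3, 15.4]
ft_force: [0.0, 0.5, -2.6]
finger_gap: 0.0429
```

Call:
{"name": "servo_tool", "arguments": {
  "rotation": [
    [0,0,0],
    [0,0,0]
  ],
  "xyz": [
    [0,0,0],
    [0,0,0]
  ],
  "fingers": [1,1]
}}

```text
t: 17.7
eef_pos: [0.4427, -0.1617, 0.0067]
tcp_rot: [-90.0, -0.3, 15.4]
ft_force: [0.2, 0.2, 0.2]
finger_gap: 0.0429
```

```bash
python3 -c "
from h import *
goto(.5435,.2921,.07,15.4)"
```

```text
pose [ 0.4427 -0.1617  0.0067] [-90.   -0.3  15.4] -> shift cm [21.77 -6.24 41.08] turn [ 0.  -0.   0.3]
```

Call:
{"name": "servo_tool", "arguments": {
  "rotation": [
    [0,0,0],
    [0,0,0],
    [0,0,0],
    [0,0,0],
    [0,0,0],
    [0,0,0],
    [0,0,0],
    [0,0,0],
    [0,0,0],
    [0,0,0]
  ],
  "xyz": [
    [0,-2,0],
    [0,-5,0],
    [2.4,-1,4.5],
    [2.7,0,5.1],
    [2.7,0,5.1],
    [2.7,0,5.1],
    [2.7,0,5.1],
    [2.7,0,5.1],
    [2.7,0,5.1],
    [2.7,0,5.1]
  ],
  "fingers": [1,1,1,1,1,1,1,1,1,1]
}}

```text
t: 18.95
eef_pos: [0.5427, 0.2927, 0.0869]
tcp_rot: [-89.9, -0.1, 14.9]
ft_force: [0.7, -0.4, -2.6]
finger_gap: 0.0426
```

Call:
{"name": "servo_tool", "arguments": {
  "rotation": [
    [0,10,0],
    [0,9.7,0],
    [0,0,0]
  ],
  "xyz": [
    [0,0,0],
    [0,0,0],
    [0,0,0]
  ],
  "fingers": [1,1,1]
}}

```text
t: 19.32
eef_pos: [0.5415, 0.2973, 0.0833]
tcp_rot: [-90.1, 0.2, -4.9]
ft_force: [-0.7, -0.3, -2.6]
finger_gap: 0.0429
```

```bash
python3 - <<'E'
from h import *
o=get_obs();c=camera("wrist");W=wcloud(c,o);cv2.imwrite("pics/w6.png",c["pixels"])
for d in cut_out("knife_clamp","wrist")[:1]: print(*meas(W,d["region"],o["eef_pos"][2]+.0,.2))
for d in cut_out("guide","wrist")[:1]: print(d["p"],*meas(W,d["region"],.034,.06))
goto(.5475,.2915,.04,-4.3)
E
```

```text
24644 centre [533.7 297. ] size [112.6  45.3] long-axis yaw -5.1 ztop 0.1038
0.93 4988 centre [549.1 386.7] size [60.3 56. ] long-axis yaw -4.5 ztop 0.0397
pose [0.5417 0.2969 0.0838] [-90.    0.2  -4.8] -> shift cm [ 0.63  4.38 -0.48] turn [ 0.  -0.5 -0.2]
```

View pics/w6.png

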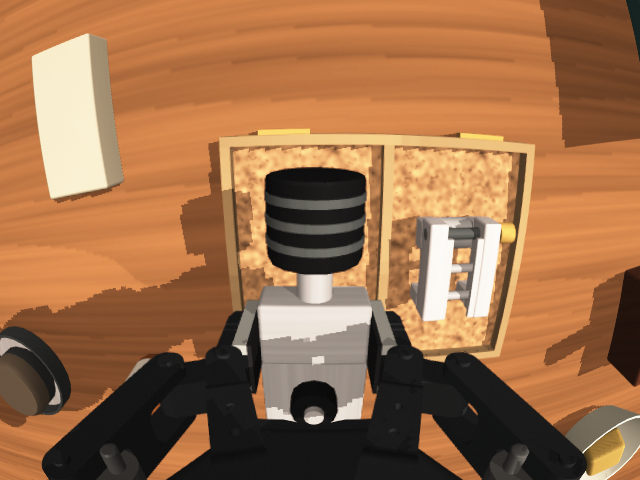

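The guide stands flat in the right-hand compartment at (460,270). The clamp is level over the left one. Lowering it now.

Call:
{"name": "servo_tool", "arguments": {
  "rotation": [
    [0,-0.5,0],
    [0,0,0],
    [0,0,0],
    [0,0,0],
    [0,0,0],
    [0,0,0]
  ],
  "xyz": [
    [0.45,0,-0.3],
    [0,2.5,0],
    [0,2.5,0],
    [0,1,0],
    [0,0.4,0],
    [0,0,0]
  ],
  "fingers": [1,1,1,1,1,1]
}}

```text
t: 20.23
eef_pos: [0.5482, 0.2917, 0.0206]
tcp_rot: [-89.9, -0.0, -3.9]
ft_force: [-0.3, 0.6, -3.2]
finger_gap: 0.0428
```

Call:
{"name": "servo_tool", "arguments": {
  "rotation": [
    [0,0,0],
    [0,0,0],
    [0,0,0],
    [0,0,0],
    [0,0,0]
  ],
  "xyz": [
    [0,0.4,0],
    [0,0.2,0],
    [0,0.1,0],
    [0,0,0],
    [0,0,0]
  ],
  "fingers": [1,1,1,1,1]
}}

```text
t: 20.85
eef_pos: [0.5492, 0.2923, 0.0152]
tcp_rot: [-89.8, -0.2, -3.9]
ft_force: [-0.6, 0.2, -2.5]
finger_gap: 0.0425
```

Call:
{"name": "servo_tool", "arguments": {
  "rotation": [
    [0,0,0],
    [0,0,0],
    [0,0,0],
    [0,0,0],
    [0,0,0],
    [0,0,0],
    [0,0,0],
    [0,0,0],
    [0,0,0]
  ],
  "xyz": [
    [0,0.15,0],
    [0,0.15,0],
    [0,0,0],
    [0,0,0],
    [0,0,0],
    [0,0,0],
    [0,-3,0],
    [0,-5,0],
    [0,-3,0]
  ],
  "fingers": [1,1,1,-0.3,-0.3,-0.3,-0.4,-0.6,-1]
}}

```text
t: 21.98
eef_pos: [0.5478, 0.2916, 0.1239]
tcp_rot: [-89.9, -0.0, -3.9]
ft_force: [0.6, -0.2, -0.0]
finger_gap: 0.0838
```

```bash
python3 - <<'E'
from h import *
o=get_obs();c=camera("wrist");W=wcloud(c,o)
for n in ("guide","knife_clamp"):
  for d in cut_out(n,"wrist")[:1]: print(*meas(W,d["region"],.03,.06))
goto(.4319,.1479,.10,0.8)
E
```

```text
4507 centre [548.9 387.5] size [60.8 57.2] long-axis yaw -3.7 ztop 0.0395
8906 centre [545.6 292.6] size [120.2  44.3] long-axis yaw -4.8 ztop 0.0341
pose [0.5482 0.2917 0.1232] [-89.9  -0.1  -3.9] -> shift cm [-10.63   2.28 -15.15] turn [-0.1 -4.7  0.1]
```

Call:
{"name": "servo_tool", "arguments": {
  "rotation": [
    [0,-4.7,0],
    [0,0,0],
    [0,0,0],
    [0,0,0],
    [0,0,0],
    [0,0,0]
  ],
  "xyz": [
    [-2.5,0,-3.4],
    [-2.3,1,-3.6],
    [-2.3,1,-3.6],
    [-2.3,0,-3.6],
    [0,0,0],
    [0,0,0]
  ],
  "fingers": [-1,-1,-1,-1,-1,-1]
}}

```text
t: 22.88
eef_pos: [0.4482, 0.146, 0.0934]
tcp_rot: [-90.1, 0.5, 1.0]
ft_force: [0.1, 0.6, -0.0]
finger_gap: 0.0851
```

```bash
python3 - <<'E'
from h import *
o=get_obs();print(o["joints"].round(1));c=camera("wrist");W=wcloud(c,o)
for d in cut_out("short_stone","wrist")[:1]: print(*meas(W,d["region"],.02,.04))
goto(.4319,.1479,.005,0.8)
E
```

```text
[ 18.   -5.7 -15.8  80.4   0.   17. ]
12937 centre [432.3 149.4] size [100.2  50.4] long-axis yaw 0.9 ztop 0.0239
pose [0.4484 0.1463 0.0936] [-90.1   0.5   1. ] -> shift cm [-1.57  8.87  0.2 ] turn [ 0.1  0.2 -0.5]
```

Call:
{"name": "servo_tool", "arguments": {
  "rotation": [
    [0,0,-0.5],
    [0,0,0],
    [0,0,0],
    [0,0,0],
    [0,0,0]
  ],
  "xyz": [
    [-1.1,1,0.2],
    [0,3,0],
    [0,2.5,0],
    [0,1,0],
    [0,0,0]
  ],
  "fingers": [-1,-1,-1,-1,-1]
}}

```text
t: 23.6
eef_pos: [0.4391, 0.1514, 0.0163]
tcp_rot: [-90.1, -0.0, 1.3]
ft_force: [-0.2, -0.0, -0.4]
finger_gap: 0.0852
```

Call:
{"name": "servo_tool", "arguments": {
  "rotation": [
    [0,0,0],
    [0,0,0],
    [0,0,0],
    [0,0,0],
    [0,0,0],
    [0,0,0],
    [0,0,0],
    [0,0,0]
  ],
  "xyz": [
    [-0.6,0.5,-0.2],
    [0,0.4,0],
    [0,0.1,0],
    [0,0,0],
    [0,0,0],
    [0,0,0],
    [0,0,0],
    [0,0,0]
  ],
  "fingers": [-1,-1,-1,-1,1,1,1,1]
}}

```text
t: 24.6
eef_pos: [0.4346, 0.1498, 0.0086]
tcp_rot: [-90.0, -0.3, 1.3]
ft_force: [-0.0, 0.3, -0.8]
finger_gap: 0.0486
```

```bash
python3 -c "
from h import *
goto(.56,-.25,.12,1)"
```

```text
pose [0.4346 0.1498 0.0086] [-90.   -0.3   1.3] -> shift cm [ 11.7  -11.06 -40.26] turn [0.  0.3 0.3]
```

```bash
cat >> h.py <<'E'
def plan(x0,y0,yaw0,x1,y1,yaw1,n):
    "tool x/z shift (cm) and turn per row for a straight path while the yaw turns evenly"
    dx,dy=(x1-x0)*100/n,(y1-y0)*100/n;dw=(yaw1-yaw0)/n
    for i in range(n):
        a=np.deg2rad(yaw0+dw*i);print([round(float(dx*np.cos(a)+dy*np.sin(a)),1),0,round(float(-dx*np.sin(a)+dy*np.cos(a)),1)],"turn",round(-dw,1))
E
python3 -c "
from h import *
plan(.4346,.1498,1.3,.5878,-.3445,-93.3,10)"
```

```text
[1.4, 0, -5.0] turn 9.5
[2.2, 0, -4.7] turn 9.5
[3.0, 0, -4.2] turn 9.5
[3.6, 0, -3.7] turn 9.5
[4.2, 0, -3.1] turn 9.5
[4.6, 0, -2.3] turn 9.5
[4.9, 0, -1.5] turn 9.5
[5.1, 0, -0.7] turn 9.5
[5.2, 0, 0.1] turn 9.5
[5.1, 0, 1.0] turn 9.5
```

Call:
{"name": "servo_tool", "arguments": {
  "rotation": [
    [0,0,0.3],
    [0,0,0],
    [0,0,0],
    [0,0,0]
  ],
  "xyz": [
    [0,-2,0],
    [0,-4,0],
    [0,-4.5,0],
    [0,0,0]
  ],
  "fingers": [1,1,1,1]
}}

```text
t: 25.1
eef_pos: [0.4328, 0.1493, 0.1137]
tcp_rot: [-90.1, 0.3, 1.3]
ft_force: [0.8, -0.2, -3.6]
finger_gap: 0.0482
```

Call:
{"name": "servo_tool", "arguments": {
  "rotation": [
    [0,9.5,0],
    [0,9.5,0],
    [0,9.5,0],
    [0,9.5,0],
    [0,9.5,0],
    [0,9.5,0],
    [0,9.5,0],
    [0,9.5,0],
    [0,9.5,0],
    [0,9.5,0]
  ],
  "xyz": [
    [1.4,0,-5],
    [2.2,0,-4.7],
    [3,0,-4.2],
    [3.6,0,-3.7],
    [4.2,0,-3.1],
    [4.6,0,-2.3],
    [4.9,0,-1.5],
    [5.1,0,-0.7],
    [5.2,0,0.1],
    [5.1,0,1]
  ],
  "fingers": [1,1,1,1,1,1,1,1,1,1]
}}

```text
t: 26.35
eef_pos: [0.5723, -0.3592, 0.0943]
tcp_rot: [-91.4, 0.1, -96.4]
ft_force: [1.1, -0.5, -2.8]
finger_gap: 0.0483
```

Call:
{"name": "servo_tool", "arguments": {
  "rotation": [
    [0,0,0],
    [0,0,0]
  ],
  "xyz": [
    [0,0,0],
    [0,0,0]
  ],
  "fingers": [1,1]
}}

```text
t: 26.6
eef_pos: [0.5708, -0.3617, 0.0883]
tcp_rot: [-91.8, 0.3, -96.7]
ft_force: [-0.9, 0.3, -3.3]
finger_gap: 0.0485
```

```bash
python3 - <<'E'
from h import *
o=get_obs();c=camera("wrist");W=wcloud(c,o);cv2.imwrite("pics/w7.png",c["pixels"])
for d in cut_out("short_stone","wrist")[:1]: print(d["p"],*meas(W,d["region"],o["eef_pos"][2]+.008,.2))
for d in cut_out("tray","wrist")[:1]: print(d["p"],*meas(W,d["region"],.012,.022))
goto(.5878,-.3445,.05,-93.3)
E
```

```text
0.66 26175 centre [ 572.2 -359.8] size [100.9  50.4] long-axis yaw 83.0 ztop 0.1036
0.9 9209 centre [ 548.3 -338.8] size [190.8 167. ] long-axis yaw 86.7 ztop 0.015
pose [ 0.5712 -0.361   0.0897] [-91.7   0.2 -96.6] -> shift cm [-1.82  3.94  1.58] turn [ 1.7 -3.3 -0.3]
```

View pics/w7.png

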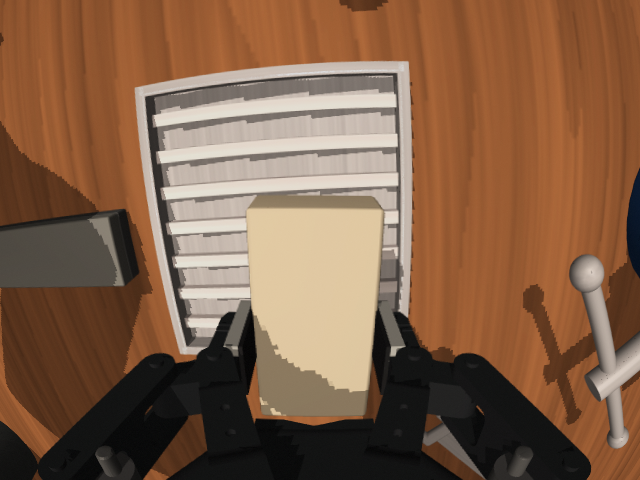

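The short stone is level at (315,300) over the tray, and the tray pose is confirmed at (548,-339). I'll correct the offset and lower.

Call:
{"name": "servo_tool", "arguments": {
  "rotation": [
    [1.7,-3.3,0],
    [0,0,0],
    [0,0,0],
    [0,0,0],
    [0,0,0]
  ],
  "xyz": [
    [-1.7,0,1.2],
    [0,1.5,0],
    [0,2,0],
    [0,1,0],
    [0,0,0]
  ],
  "fingers": [1,1,1,1,1]
}}

```text
t: 27.38
eef_pos: [0.5868, -0.3404, 0.0437]
tcp_rot: [-89.7, 0.2, -92.7]
ft_force: [0.1, -0.5, -2.2]
finger_gap: 0.0486
```

```bash
python3 -c "
from h import *
goto(.588,-.342,.0166,-93.3)"
```

```text
pose [ 0.5868 -0.3404  0.0437] [-89.7   0.2 -92.7] -> shift cm [0.16 2.71 0.11] turn [-0.3  0.6 -0.2]
```

Call:
{"name": "servo_tool", "arguments": {
  "rotation": [
    [-0.2,0.5,0],
    [0,0,0],
    [0,0,0],
    [0,0,0],
    [0,0,0],
    [0,0,0]
  ],
  "xyz": [
    [0,1,0.1],
    [0,0.7,0],
    [0,0.4,0],
    [0,0.3,0],
    [0,0,0],
    [0,0,0]
  ],
  "fingers": [1,1,1,1,1,1]
}}

```text
t: 28.12
eef_pos: [0.5886, -0.341, 0.0195]
tcp_rot: [-89.8, 0.2, -93.3]
ft_force: [0.9, 0.2, -2.7]
finger_gap: 0.0481
```

Call:
{"name": "servo_tool", "arguments": {
  "rotation": [
    [0,0,0],
    [0,0,0],
    [0,0,0],
    [0,0,0]
  ],
  "xyz": [
    [0,0.2,0],
    [0,0.15,0],
    [0,0,0],
    [0,0,0]
  ],
  "fingers": [1,1,1,1]
}}

```text
t: 28.62
eef_pos: [0.5888, -0.3412, 0.017]
tcp_rot: [-89.8, 0.1, -93.3]
ft_force: [-0.4, -0.5, -2.6]
finger_gap: 0.0484
```

Call:
{"name": "servo_tool", "arguments": {
  "rotation": [
    [0,0,0],
    [0,0,0],
    [0,0,0],
    [0,0,0],
    [0,0,0],
    [0,0,0],
    [0,0,0],
    [0,0,0],
    [0,0,0]
  ],
  "xyz": [
    [0,0.1,0],
    [0,0.1,0],
    [0,0,0],
    [0,0,0],
    [0,0,0],
    [0,0,0],
    [0,-2,0],
    [0,-5,0],
    [0,-3,0]
  ],
  "fingers": [1,1,1,-0.3,-0.3,-0.3,-0.4,-0.6,-1]
}}

```text
t: 29.75
eef_pos: [0.5878, -0.3409, 0.1199]
tcp_rot: [-89.8, 0.2, -93.3]
ft_force: [0.5, 0.9, -0.3]
finger_gap: 0.0836
```

```bash
python3 - <<'E'
from h import *
o=get_obs();c=camera("wrist");W=wcloud(c,o)
for d in cut_out("short_stone","wrist")[:1]: print(d["p"],*meas(W,d["region"],.025,.06))
print(o["eef_pos"],o["tcp_rot"])
plan(*o["eef_pos"][:2],o["tcp_rot"][2],.3633,-.3395,-2.2,9)
E
```

```text
0.83 10842 centre [ 589.6 -339.2] size [100.8  50.8] long-axis yaw 86.1 ztop 0.0319
[ 0.58776709 -0.34090252  0.11989862] [-89.82158731   0.15202293 -93.26327803]
[0.1, 0, -2.5] turn -10.1
[-0.3, 0, -2.5] turn -10.1
[-0.7, 0, -2.4] turn -10.1
[-1.1, 0, -2.2] turn -10.1
[-1.5, 0, -2.0] turn -10.1
[-1.8, 0, -1.7] turn -10.1
[-2.1, 0, -1.3] turn -10.1
[-2.3, 0, -0.9] turn -10.1
[-2.4, 0, -0.5] turn -10.1
```

The short stone is on the bars, with its top at 32 mm (33 expected). Next, the long stone.

Call:
{"name": "servo_tool", "arguments": {
  "rotation": [
    [0,-10.1,0],
    [0,-10.1,0],
    [0,-10.1,0],
    [0,-10.1,0],
    [0,-10.1,0],
    [0,-10.1,0],
    [0,-10.1,0],
    [0,-10.1,0],
    [0,-10.1,0],
    [0,0,0]
  ],
  "xyz": [
    [0.1,0,-2.5],
    [-0.3,0,-2.5],
    [-0.7,0,-2.4],
    [-1.1,0,-2.2],
    [-1.5,0,-2],
    [-1.8,0,-1.7],
    [-2.1,0,-1.3],
    [-2.3,0,-0.9],
    [-2.4,0,-0.5],
    [0,0,0]
  ],
  "fingers": [-1,-1,-1,-1,-1,-1,-1,-1,-1,-1]
}}

```text
t: 31.1
eef_pos: [0.3592, -0.3455, 0.1258]
tcp_rot: [-90.2, -0.7, 0.6]
ft_force: [-0.0, -0.7, -0.1]
finger_gap: 0.0854
```

Call:
{"name": "servo_tool", "arguments": {
  "rotation": [
    [0,0,0]
  ],
  "xyz": [
    [0,0,0]
  ],
  "fingers": [-1]
}}

```text
t: 31.22
eef_pos: [0.3596, -0.3456, 0.1263]
tcp_rot: [-90.2, -0.7, 0.4]
ft_force: [-0.5, 0.3, -0.1]
finger_gap: 0.0857
```

```bash
python3 - <<'E'
from h import *
o=get_obs();c=camera("wrist");W=wcloud(c,o)
for d in cut_out("long_stone","wrist")[:1]: print(d["p"],*meas(W,d["region"],.02,.04))
print(o["joints"].round(1));goto(.3633,-.3395,.05,-2.2)
E
```

```text
0.87 14034 centre [ 363.5 -339.2] size [150.4  50.5] long-axis yaw -2.0 ztop 0.024
[-44.1  -3.5 -10.1  82.7   0.3 -44.5]
pose [ 0.3598 -0.3455  0.1261] [-90.2  -0.7   0.5] -> shift cm [0.27 7.61 0.63] turn [0.2 2.7 0.7]
```

Call:
{"name": "servo_tool", "arguments": {
  "rotation": [
    [0.2,2.6,0.7],
    [0,0,0],
    [0,0,0],
    [0,0,0],
    [0,0,0],
    [0,0,0]
  ],
  "xyz": [
    [0.2,0,0.45],
    [0,3,0],
    [0,4,0],
    [0,3,0],
    [0,1,0],
    [0,0,0]
  ],
  "fingers": [-1,-1,-1,-1,-1,-1]
}}

```text
t: 32.08
eef_pos: [0.3658, -0.3408, 0.0137]
tcp_rot: [-90.0, -0.1, -2.4]
ft_force: [0.5, 0.4, 0.6]
finger_gap: 0.0857
```

Call:
{"name": "servo_tool", "arguments": {
  "rotation": [
    [0,0,0],
    [0,0,0],
    [0,0,0],
    [0,0,0],
    [0,0,0],
    [0,0,0],
    [0,0,0],
    [0,0,0]
  ],
  "xyz": [
    [-0.2,0.4,0.1],
    [0,0.2,0],
    [0,0.1,0],
    [0,0,0],
    [0,0,0],
    [0,0,0],
    [0,0,0],
    [0,0,0]
  ],
  "fingers": [-1,-1,-1,-1,1,1,1,1]
}}

```text
t: 33.08
eef_pos: [0.3656, -0.3411, 0.0103]
tcp_rot: [-90.2, -0.3, -2.5]
ft_force: [-1.2, -0.5, -0.5]
finger_gap: 0.0481
```

```bash
python3 -c "
from h import *
plan(.364,-.3395,-2.2,.508,-.337,-93.3,9)"
```

```text
[1.6, 0, 0.1] turn 10.1
[1.6, 0, 0.4] turn 10.1
[1.5, 0, 0.6] turn 10.1
[1.3, 0, 0.9] turn 10.1
[1.2, 0, 1.1] turn 10.1
[0.9, 0, 1.3] turn 10.1
[0.7, 0, 1.4] turn 10.1
[0.4, 0, 1.5] turn 10.1
[0.2, 0, 1.6] turn 10.1
```

Call:
{"name": "servo_tool", "arguments": {
  "rotation": [
    [0,0,0],
    [0,0,0],
    [0,0,0],
    [0,0,0]
  ],
  "xyz": [
    [0,-2,0],
    [0,-5,0],
    [0,-5,0],
    [0,0,0]
  ],
  "fingers": [1,1,1,1]
}}

```text
t: 33.58
eef_pos: [0.3632, -0.3391, 0.1294]
tcp_rot: [-89.9, 0.0, -2.5]
ft_force: [-0.3, -0.6, -6.1]
finger_gap: 0.0483
```

Call:
{"name": "servo_tool", "arguments": {
  "rotation": [
    [0,9.5,0],
    [0,10,0],
    [0,10,0],
    [0,10,0],
    [0,10,0],
    [0,10,0],
    [0,10,0],
    [0,10,0],
    [0,9.5,0],
    [0,0,0]
  ],
  "xyz": [
    [1.6,0,0.1],
    [1.6,0,0.4],
    [1.5,0,0.6],
    [1.3,0,0.9],
    [1.2,0,1.1],
    [0.9,0,1.3],
    [0.7,0,1.4],
    [0.4,0,1.5],
    [0.2,0,1.6],
    [0,0,0]
  ],
  "fingers": [1,1,1,1,1,1,1,1,1,1]
}}

```text
t: 34.83
eef_pos: [0.5045, -0.3331, 0.1047]
tcp_rot: [-91.5, 0.9, -94.4]
ft_force: [0.0, -0.3, -4.4]
finger_gap: 0.0485
```

Call:
{"name": "servo_tool", "arguments": {
  "rotation": [
    [0,0,0]
  ],
  "xyz": [
    [0,0,0]
  ],
  "fingers": [1]
}}

```text
t: 34.95
eef_pos: [0.5035, -0.3328, 0.1032]
tcp_rot: [-91.7, 1.0, -94.2]
ft_force: [-0.1, 0.4, -4.9]
finger_gap: 0.0485
```

```bash
python3 - <<'E'
from h import *
o=get_obs();c=camera("wrist");W=wcloud(c,o);cv2.imwrite("pics/w8.png",c["pixels"])
for d in cut_out("long_stone","wrist")[:1]: print(d["p"],*meas(W,d["region"],o["eef_pos"][2]+.008,.2))
for d in cut_out("short_stone","wrist")[:1]: print(d["p"],*meas(W,d["region"],.026,.05))
goto(.507,-.337,.05,-93.3)
E
```

```text
0.67 10632 centre [ 589.4 -338.9] size [100.3  50.7] long-axis yaw 86.6 ztop 0.0319
pose [ 0.5038 -0.3331  0.1043] [-91.6   1.  -94.3] -> shift cm [0.46 5.41 0.5 ] turn [ 1.6 -1.  -1. ]
```

View pics/w8.png

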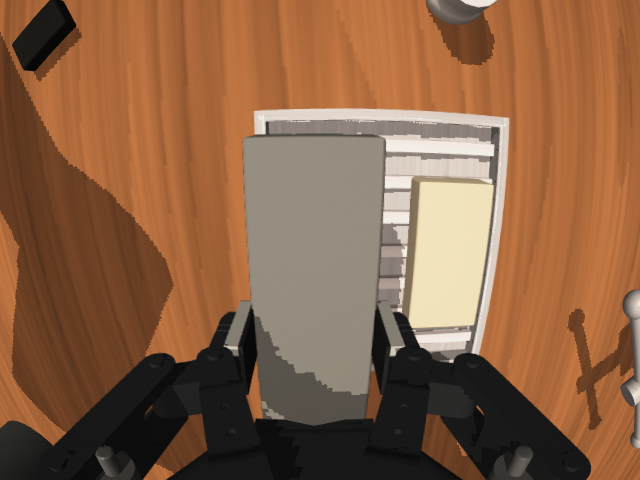

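The long stone is held level at (314,280), with the short stone flat in the tray at (452,253). I'll correct and lower.

Call:
{"name": "servo_tool", "arguments": {
  "rotation": [
    [1.6,-1,-1],
    [0,0,0],
    [0,0,0],
    [0,0,0],
    [0,0,0]
  ],
  "xyz": [
    [0.45,0,0.3],
    [0,2,0],
    [0,2.5,0],
    [0,1.2,0],
    [0,0,0]
  ],
  "fingers": [1,1,1,1,1]
}}

```text
t: 35.72
eef_pos: [0.5067, -0.3398, 0.0481]
tcp_rot: [-89.5, -0.4, -92.9]
ft_force: [-0.4, -0.0, -4.3]
finger_gap: 0.0484
```

```bash
python3 -c "
from h import *
goto(.507,-.339,.0183,-93.3)"
```

```text
pose [ 0.5067 -0.3398  0.0481] [-89.5  -0.4 -92.9] -> shift cm [-0.1   2.98 -0.  ] turn [-0.5  0.4  0.4]
```

Call:
{"name": "servo_tool", "arguments": {
  "rotation": [
    [-0.4,0.4,0.4],
    [0,0,0],
    [0,0,0],
    [0,0,0],
    [0,0,0],
    [0,0,0]
  ],
  "xyz": [
    [0,1.2,0],
    [0,0.8,0],
    [0,0.4,0],
    [0,0.3,0],
    [0,0,0],
    [0,0,0]
  ],
  "fingers": [1,1,1,1,1,1]
}}

```text
t: 36.48
eef_pos: [0.508, -0.3407, 0.0216]
tcp_rot: [-89.7, -0.0, -93.3]
ft_force: [-0.7, 0.5, -4.8]
finger_gap: 0.0484
```

Call:
{"name": "servo_tool", "arguments": {
  "rotation": [
    [0,0,0],
    [0,0,0],
    [0,0,0],
    [0,0,0]
  ],
  "xyz": [
    [0,0.2,0],
    [0,0.2,0],
    [0,0,0],
    [0,0,0]
  ],
  "fingers": [1,1,1,1]
}}

```text
t: 36.98
eef_pos: [0.5083, -0.3409, 0.0186]
tcp_rot: [-89.7, -0.1, -93.3]
ft_force: [-0.2, 0.1, -2.8]
finger_gap: 0.0484
```

Call:
{"name": "servo_tool", "arguments": {
  "rotation": [
    [0,0,0],
    [0,0,0],
    [0,0,0],
    [0,0,0],
    [0,0,0],
    [0,0,0],
    [0,0,0],
    [0,0,0],
    [0,0,0],
    [0,0,0]
  ],
  "xyz": [
    [0,0.1,0],
    [0,0,0],
    [0,0,0],
    [0,0,0],
    [0,0,0],
    [0,-2,0],
    [0,-5,0],
    [0,-5,-5],
    [0,0,-6],
    [0,0,-5]
  ],
  "fingers": [1,1,-0.3,-0.3,-0.3,-0.35,-0.4,-1,-1,-1]
}}

```text
t: 38.22
eef_pos: [0.354, -0.3325, 0.141]
tcp_rot: [-89.3, -0.4, -93.1]
ft_force: [-0.8, -0.7, -0.1]
finger_gap: 0.0856
```

```bash
python3 - <<'E'
from h import *
print(get_obs()["eef_pos"])
c=camera("top");cv2.imwrite("pics/end.png",c["pixels"]);W=cloud(c)
for n,a in (("long_stone",.026),("short_stone",.026),("axe_stone",.03),("guide",.034),("knife_clamp",.028),("oil_bottle",.06),("paste_jar",.036)):
    for d in cut_out(n,"top")[:1]: print(n,round(d["p"],2),*meas(W,d["region"],a,.09))
E
```

```text
[ 0.35397255 -0.33251293  0.14102484]
long_stone 0.91 2266 centre [ 508.8 -339.7] size [152.3  50.9] long-axis yaw 86.6 ztop 0.0328
axe_stone 0.88 940 centre [643.3   7.9] size [64.7 63.4] long-axis yaw -0.2 ztop 0.0372
guide 0.76 571 centre [548.2 385.8] size [58.6 56.7] long-axis yaw -3.6 ztop 0.0399
knife_clamp 0.93 1284 centre [545.1 291.5] size [120.8  44.8] long-axis yaw -4.7 ztop 0.0347
oil_bottle 0.74 104 centre [633.3 161.1] size [17.5 17.4] long-axis yaw -84.4 ztop 0.0738
paste_jar 0.71 337 centre [ 606.3 -164.5] size [36.9 36.6] long-axis yaw -37.8 ztop 0.0416
```

View pics/end.png

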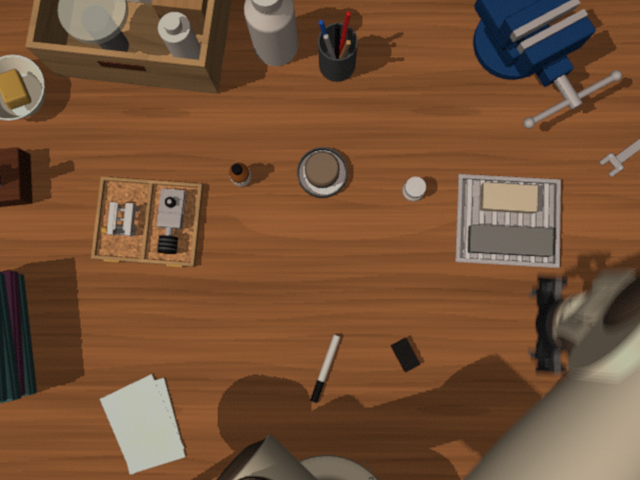

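The final view shows everything in place: stones separate in the tray at (510,197) and (511,240), axe stone in the tin at (322,169), guide at (122,218) and clamp at (170,220). The bottle and jar have not moved. Handing in.

```bash
python3 -c "
from h import *
print(close_job())"
```

```text
the job is handed in; nothing more can be done
None
```

All five things are in their places, and I handed the job in at about 39 s of the 120 s allowed.

What the last checks showed:
- **Bench stones:** both lie on the tray's bars, about 30 mm apart. The long stone's top is at 32.8 mm and the short one's at 31.9 mm, against 33 mm expected.
- **Axe stone:** flat in the tin, about 2 mm off centre. Its top is at 37.2 mm, against 38 mm expected.
- **Guide and knife clamp:** upright in separate compartments of the jig box. The guide's top is at 40 mm, against 41 mm expected; the clamp's height was not held against an expected value.
- **Oil bottle and paste jar:** within 1 mm of where they started.

What did not go as planned:
- **Axe stone grip:** the first grip caught only its bevel and slid it about 6 mm on the bench, so I reopened, went lower and gripped again.
- **Short stone:** the network missed it in the final top view. I confirmed it in that picture by eye and by the wrist measurement taken just before the long stone went in.

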